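Load the two-tier pantry rack and the tin ring

ROBOT

A 6-joint arm with a two-finger parallel gripper is mounted at the origin on a cart in front of the work surface, level with it; the furniture and walls round the work are solid. World frame = base frame: x ahead of the robot, y to its left, z up, the work surface at z = 0. Lengths are in mm, angles in rad, forces in N, time in s.
With the tool pointing down it reaches from about 350 to 775 mm from the base axis. Payload 7.3 kg.
Tool frame: the origin (TCP) lies at the very end of the fingers, on their centre line; the grasp point (between the pads) lies behind it (bot.grip_point_offset is the z of the grasp point in the tool frame, in mm); z points along the fingers, y is the line along which they close (so a half turn about z gives the same grasp; the last joint's range is limited). The gripper opens to 92 mm and grips with 3 to 60 N. Pads are 19 mm wide; open, the fingers measure 130 mm over their backs; the gripper's body (75 mm by 190 mm) begins 47 mm behind the grasp point.
Start: joints at [1.098, 0.342, 1.524, -0, 1.275, -0.146], TCP at [168.518, 497.239, 226.741] pointing down, gripper open.
Joint ranges: [-2.53, 2.53], [-0.77, 2.02], [0.04, 2.7], [-1, 4.14], [0.28, 2.66], [-3.11, 3.11]. Speed limits (rad/s): [2.57, 2.57, 3.14, 3.14, 3.14, 3.14].

INTERFACE

Orientations are given as [roll, pitch, yaw] about the fixed x, y, z axes, in that order (R = Rz(yaw) Ry(pitch) Rx(roll)).
In Python, from plant import bot gives the robot as it stands. The module is installed in compiled form; this text tells all that it offers.
- The arm moves only by the shell command python3 -m crank 'ROWS'. ROWS is JSON, a list that holds one entry, the list of rows, each a list of 5 numbers: the opening, from 0 (shut) to 1 (fully open), then the shift along the tool's x, y, z in cm, then the turn about the tool's z in degrees. In form: [[[claw, x, y, z, turn], ...]]. A call has exactly 10 rows; each row is the pose to reach, as a shift and turn from the pose commanded when the call began, along the tool's axes at that moment; what a row does not reach only later rows make up. A row lasts 1/10 s, in which the tool goes at most 50 mm and 8.59 degrees, less where a joint would pass 70% of its speed; a pose out of reach is approached as far as the arm can. A call with a gripper value outside its range is refused whole. The fingers move at their own pace and stop on an object; the grip force is fixed at half the most. Time passes only in rows, so rows that repeat a pose let the fingers close, or fill a call up. It gives the time, the measured TCP pose, the force, the opening and the grip force at its end, in the units of the state.
- bot.get_obs(): the state, without advancing time (a new reading comes with each control period).
- bot.capture(name): name is "side" or "top" or "wrist"; returns (picture, depth): 384x512x3 uint8, red, green, blue; 384x512 float32, mm along the optical axis (not along the pixel's ray), 0 where there is no reading.
- bot.calibration(name): a dict with "vertical_fov" (degrees; the focal length in pixels is half the picture's height over the tangent of half this angle, whatever the lens; pixels are square), "cx", "cy" (the principal point, pixels), "rvec" (rotation vector, rad) and "tvec" (3), from world to camera coordinates, as OpenCV has them; the wrist camera has in their place "tool_from_camera" (4x4, takes a point from camera to tool coordinates, whose origin is the TCP and whose axes are the flange's). Camera axes: x right, y down, z forward; pixel columns grow to the right and rows downward; lengths in mm; the calibration is good to about 2 mm. A picture is of the moment at which its call begins: read the wrist's pose just before it. calibration takes no time and is no camera call.
- bot.close_job(): hands the job in; it is judged then, once.
The state is a dict: "time": time; "joint_positions": joint angles; "dq": joint speeds; "tau": joint torques, N m; "tool_pos": TCP position; "tcp_rot": TCP orientation; "contact_force": force on the tool from outside, world axes, zero at the start; "moment": the same for the moment, N m; "grip_width": finger opening in mm; "finger_force": force on a finger pad.
Only numpy, scipy, OpenCV 4.12 (cv2) and the standard library are available. Lean on these libraries where they do the work, as an engineer would, in place of code of your own. Each camera call takes 0.05 s, during which the arm holds its last target. There are 200 camera calls.

TASK

Put the provisions away in the holders made for them: lay the flat fish tin on the lower rack between its two end cheeks, lengthwise, then seat the loose cradle level on top so that its wide and narrow lugs are fully down in the matching wide and narrow notches, and lay the spice jar lengthwise in the cradle. Stand the round tin upright in the ring holder, and leave the small glass jar with the dark lid standing where it is.

Things in the scene. Friction and masses are not known exactly. Their poses are not given: they have to be found in the camera images.
- lower_rack: Fixed light-wood rack. Origin: centre of underside; z up, long axis y. Board 96 (x) x 166 x 8 mm, the tin's bed at z = 8 between 4 mm high ribs at x = +-37. End cheeks at y = +-61 to +-79, 70 long in x, top z = 44; front and back open. Notch in the middle of each cheek's top, 12 deep, open inward, stop at y = +-75: 40 wide (x) in the +y cheek, 20 in the -y cheek.
- cradle: Loose wooden trough, 160 g. Origin: centre of floor's underside; long axis y. Floor 62 (x) x 150 x 6 mm; side rails to z = 16, outer faces x = +-31 (grip here); end stops at y = +-58; cork V-bed between. A lug 9 deep under each end, y = +-62 to +-72.5: 34 wide (x) at +y, 14 at -y. Stands on its lugs, origin 9 over the bench; seated +y over the rack's +y, origin 44 over the rack's.
- ring_holder: Fixed holder of light wood: board 96 x 96 x 8 mm with a round ring on it, inner diameter 72 mm, outer 84 mm, ring top at z = 26 mm. Origin: centre of its underside, z up. A tin stands in the ring on the board at z = 8 mm.
- flat_tin: Low oblong fish tin, light body with a turquoise lid, 63 (x) x 105 (y) x 26 (z) mm, loose, about 150 g, lying flat. Origin: centre of its underside.
- round_tin: Upright round food tin with a blue and yellow label, diameter 57 mm, 72 mm high, loose, about 180 g. Origin: centre of its underside, z up.
- spice_jar: Small clear spice jar with a white lid, lying on its side, loose, about 130 g. Diameter 43 to 45 mm, 98 mm long along its own y axis. Its own x and z axes turn as it rolls, so use jar_mid for its place.
- jar_mid (a point): Middle of the spice jar, on its axis (22 mm above what it lies on; 28 mm above the origin of the cradle when bedded there). Its y axis is the jar's axis.
- mustard_jar: Small round glass jar with a dark lid, diameter 60 mm, 90 mm high, standing loose among the work; to be left alone. Origin: centre of its underside.
Not all that is in view belongs to the job. Of the things that look like the round_tin, take the one that is nearest to the robot's base at the start. What is shaped like the cradle but pink is not meant.

How it is judged (in metres and radians):
At the end, for the whole second after the job is handed in: Flat tin flat on the rack, within 12 mm across, 14 along, 14 deg; cradle seated on it, lugs in notches (6 mm, height 2.5 mm, 3 deg); spice jar in the cradle bed (8 mm across, 15 along, 8 deg); round tin upright in the ring on its board (12 mm). All released and at rest (x of flat_tin in the frame of lower_rack between -0.012 and 0.012 m and y of flat_tin in the frame of lower_rack between -0.014 and 0.014 m and z of flat_tin in the frame of lower_rack below 0.013 m and angle between each of flat_tin, round_tin's own z axis and vertical below 0.1 rad and angle between the y axis of flat_tin and the y axis of lower_rack, either way round below 0.25 rad and x of cradle in the frame of lower_rack between -0.006 and 0.006 m and y of cradle in the frame of lower_rack between -0.006 and 0.006 m and z of cradle in the frame of lower_rack between 0.0415 and 0.0465 m and angle between cradle's own z axis and vertical below 0.05 rad and angle between the y axis of cradle and the y axis of lower_rack, either way round below 0.12 rad and x of jar_mid in the frame of cradle between -0.008 and 0.008 m and y of jar_mid in the frame of cradle between -0.015 and 0.015 m and z of jar_mid in the frame of cradle between 0.0235 and 0.0335 m and angle between the y axis of spice_jar and the y axis of cradle, either way round below 0.15 rad and horizontal distance between round_tin and ring_holder below 0.012 m and z of round_tin in the frame of ring_holder below 0.012 m and linear speed of each of flat_tin, cradle, spice_jar, round_tin below 0.02 m/s); the robot touches nothing.
It fails at once if the small glass jar with the dark lid is knocked over or moved by more than 40 mm (distance of mustard_jar from where it was at the start of the episode above 0.04 m or angle between mustard_jar's own z axis and vertical above 0.5 rad).
It also fails if it takes over 106 s, if anything falls off the work surface, if the arm or the gripper's body presses on something with over 40 N, if the wrist force passes 120 N, or if a joint passes its speed limit or range.

## Working session

There is one attempt and no reset: what is moved stays moved. The work goes in short steps, Python scripts to look and compute and a shell command to move; the robot and the scene stay as the last step left them, time stands still between calls to the robot, and variables do not carry over. Pictures are saved under pics/ and viewed, at most 14 in all, crops included, and the job is handed in when it is done.

```bash
mkdir -p pics; cat > h.py <<'E'
import numpy as np, cv2
from plant import bot
from scipy.spatial.transform import Rotation as R
def cam(n):
    c=bot.calibration(n); f=192/np.tan(np.radians(c["vertical_fov"])/2)
    if n=="wrist":
        o=bot.get_obs(); T=np.eye(4); T[:3,:3]=R.from_euler('xyz',o["tcp_rot"]).as_matrix(); T[:3,3]=o["tool_pos"]
        M=T@np.array(c["tool_from_camera"])
    else:
        r=cv2.Rodrigues(np.array(c["rvec"],float))[0]; M=np.eye(4); M[:3,:3]=r.T; M[:3,3]=-r.T@np.array(c["tvec"],float).ravel()
    return f,c["cx"],c["cy"],M
def shot(n,name=None):
    k=cam(n); im,d=bot.capture(n)
    if name:
        cv2.imwrite("pics/"+name+".png",im[:,:,::-1]); np.savez("pics/"+name+".npz",im=im,d=d,k=np.array([k[0],k[1],k[2]]),M=k[3])
    return im,d,k
def load(name):
    z=np.load("pics/"+name+".npz"); return z["im"],z["d"],(*z["k"],z["M"])
def cloud(d,k):
    f,cx,cy,M=k; v,u=np.mgrid[:d.shape[0],:d.shape[1]]
    P=np.stack([(u-cx)/f*d,(v-cy)/f*d,d],-1)@M[:3,:3].T+M[:3,3]; P[d<=0]=np.nan
    return P
def ray(u,v,k,z):
    f,cx,cy,M=k; r=M[:3,:3]@np.array([(u-cx)/f,(v-cy)/f,1]); o=M[:3,3]; return o+r*(z-o[2])/r[2]
E
python3 - <<'E'
from h import *
print(bot.grip_point_offset,bot.get_obs())
for n in("top","side"):
    im,d,k=shot(n,n+"0"); print(n,k[0],k[3][:3,3],k[3][:3,2], bot.calibration(n))
print(bot.calibration("wrist"))
E
```

```text
-18.8 {'time': 0.0, 'joint_positions': array([ 1.09803470e+00,  3.42712686e-01,  1.52500227e+00, -7.84840129e-06,
        1.27538308e+00, -1.46005325e-01]), 'dq': array([-7.39539846e-04,  2.65063508e-04,  3.94193653e-05, -1.18907054e-03,
       -7.49550057e-04, -2.51868616e-03]), 'tau': array([ 6.70685472e-05, -4.31248212e+01, -2.44215953e+01,  7.16966484e-02,
        5.60765737e-02, -4.72642068e-05]), 'tool_pos': array([168.31217823, 496.8704355 , 226.05531079]), 'tcp_rot': array([-3.14010219e+00, -2.11588971e-04,  2.81483848e+00]), 'contact_force': array([ 0.33494817, -0.40535685,  0.26692124]), 'moment': array([-0.00615703,  0.00878833, -0.01447719]), 'finger_force': 0.0, 'grip_width': 91.7333368093819}
top 353.3658193599865 [ 260.78419914  -82.93470178 1383.05904986] [ 0.10817729  0.01695638 -0.993987  ] {'vertical_fov': 57.03456034881167, 'cx': 254.8200318726721, 'cy': 192.20602929649843, 'rvec': array([ 2.18399224, -2.13199235,  0.10035546]), 'tvec': array([ -69.54633252,  407.38825463, 1347.938061  ])}
side 393.1726051724767 [  110.85868899 -1238.49640305   872.21949191] [ 0.21302051  0.79533304 -0.56751001] {'vertical_fov': 52.05576548475294, 'cx': 256.46698013774727, 'cy': 192.59631476052374, 'rvec': array([ 2.16126818, -0.27304298,  0.15517244]), 'tvec': array([-428.05869674,   51.07355784, 1456.39523317])}
{'vertical_fov': 70.86268015306703, 'cx': 250.69512420774902, 'cy': 195.58365479633585, 'tool_from_camera': array([[ 2.01464381e-03, -9.66576246e-01, -2.56371414e-01,
         6.81240132e+01],
       [ 9.99997767e-01,  1.78354241e-03,  1.13393918e-03,
        -4.48090554e-01],
       [-6.38789383e-04, -2.56373126e-01,  9.66577681e-01,
        -1.58135029e+02],
       [ 0.00000000e+00,  0.00000000e+00,  0.00000000e+00,
         1.00000000e+00]])}
```

View pics/top0.png

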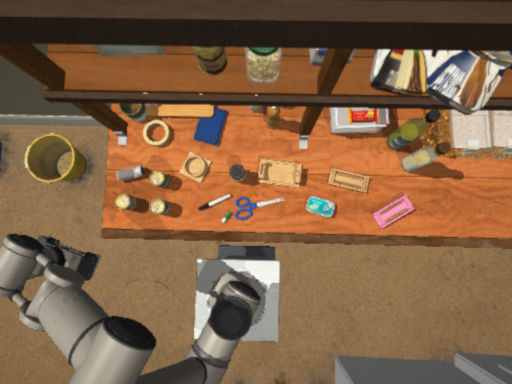

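View pics/side0.png

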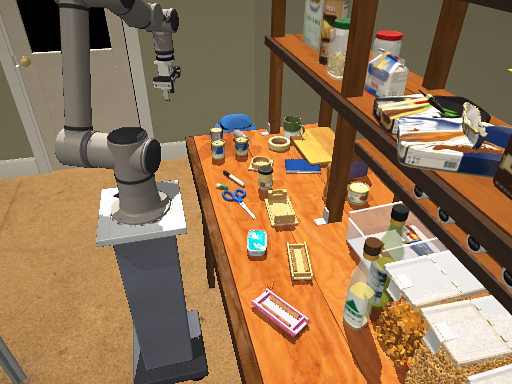

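The top view shows round-tin candidates at (126,202), (160,179) and (159,207), and the spice jar lying at (130,173). The ring holder is at (195,166), with a loose ring at (156,132) that is not it. The mustard jar is at (237,173), the rack at (280,172), the wooden cradle at (349,180), the flat tin at (320,206), and the pink decoy at (394,211). Next I measure, with one close crop.

```bash
python3 - <<'E'
from h import *
im,d,k=load("top0"); P=cloud(d,k)
Z=P[...,2]; print("bench",np.nanmedian(Z[215:225,180:230]),np.nanmedian(Z[140:150,230:250]))
m=((Z>5)&(Z<200)).astype(np.uint8); m[:118]=0; m[235:]=0; m[:,:105]=0
n,l,s,c=cv2.connectedComponentsWithStats(m)
for i in range(1,n):
    if s[i,4]<25: continue
    q=P[l==i]; zt=np.nanpercentile(q[:,2],95); t=q[q[:,2]>zt-6]
    print(np.round(c[i]),s[i,4],"ztop %.0f"%zt,"top mean",np.round(t.mean(0)),"min",np.round(np.nanmin(q,0)),"max",np.round(np.nanmax(q,0)))
for n_,(u,v) in dict(shelf=(200,75),edge=(200,98),post=(300,130)).items(): print(n_,P[v,u])
c=im[120:225,105:415]; cv2.imwrite("pics/c1.png",cv2.resize(c,None,fx=2.58,fy=2.58,interpolation=cv2.INTER_CUBIC)[:,:,::-1])
im,d,k=load("side0"); P=cloud(d,k);print("side bench",P[170,200],P[230,220])
for n_,(u,v) in dict(shelf=(300,75),edge=(350,118)).items(): print(n_,P[v,u])
E
```

```text
bench 0.005765135899537199 -0.5846915929429315
[117. 126.] 344 ztop 175 top mean [634. 464. 183.] min [604. 460.   5.] max [692. 520. 200.]
[136. 119.] 42 ztop 45 top mean [688. 425.  45.] min [686. 393.   6.] max [700. 449.  51.]
[208. 130.] 631 ztop 16 top mean [656. 132.  13.] min [594.  71.   5.] max [707. 193.  19.]
[272. 122.] 135 ztop 98 top mean [ 676. -118.  110.] min [ 666. -149.    6.] max [704. -93. 121.]
[304. 130.] 233 ztop 193 top mean [ 633. -239.  193.] min [ 614. -262.    6.] max [ 680. -222.  199.]
[358. 125.] 676 ztop 112 top mean [ 670. -446.  116.] min [ 648. -543.    5.] max [ 715. -349.  122.]
[433. 145.] 2084 ztop 189 top mean [ 570. -624.  192.] min [  503. -1051.     5.] max [ 687. -573.  200.]
[155. 133.] 325 ztop 28 top mean [639. 340.  25.] min [579. 289.   5.] max [692. 395.  31.]
[194. 167.] 503 ztop 28 top mean [507. 181.  26.] min [446. 121.   5.] max [565. 243.  33.]
[279. 173.] 876 ztop 45 top mean [ 489. -166.   44.] min [ 435. -239.    5.] max [544. -66.  51.]
[130. 173.] 301 ztop 46 top mean [471. 431.  43.] min [440. 380.   5.] max [509. 482.  
[... 584 characters left out ...]
.] 419 ztop 27 top mean [ 359. -310.   24.] min [ 323. -362.    6.] max [ 396. -258.   32.]
[159. 207.] 253 ztop 74 top mean [343. 306.  70.] min [314. 276.   5.] max [370. 358.  77.]
[245. 208.] 209 ztop 13 top mean [347. -22.  10.] min [304. -81.   5.] max [387.  21.  17.]
[226. 217.] 48 ztop 19 top mean [313.  50.  16.] min [291.  27.   5.] max [331.  69.  19.]
shelf [680.31098761  90.80483602 459.07808115]
edge [615.54882241  88.2723658  458.05284271]
post [ 645.18144276 -226.2817524    71.72594383]
side bench [248.49661204 211.61342743  -3.58919982] [ 259.72020453 -203.93749268   -0.65900569]
shelf [609.54743822  48.87564641 429.80400647]
edge [ 611.72405143 -342.02884554  435.25170826]
```

View pics/c1.png

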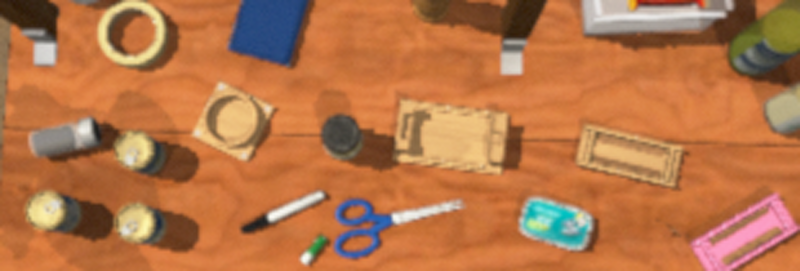

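The three look-alike round tins are at base distances of 547 mm (449,312), 564 mm (358,436) and 460 mm (343,306). So I take the one at pixel (159,207). The crop shows it as yellow-topped, at crop pixel (140,222). I fly above it and look with the wrist camera.

```bash
cat >> h.py <<'E'
def go(x,y,z,yaw=None):
    "print tool-frame shift (cm) and turn (deg) for target TCP, yaw in deg"
    o=bot.get_obs(); p=o["tool_pos"]; m=R.from_euler('xyz',o["tcp_rot"]).as_matrix(); y0=np.degrees(np.arctan2(m[1,0],m[0,0]))
    s=m.T@(np.array([x,y,z])-p)/10; t=0 if yaw is None else -((yaw-y0+180)%360-180)
    print("at",np.round(p,1),"yaw %.1f"%y0,"t %.2f"%o["time"],"w %.1f F %.1f"%(o["grip_width"],o["finger_force"]),"j6 %.2f"%o["joint_positions"][5],"-> shift",np.round(s,2),"turn %.1f"%t)
E
python3 -m crank '[[[1,-22.7,-12.5,0,0],[1,-22.7,-12.5,2,0],[1,-22.7,-12.5,4,0],[1,-22.7,-12.5,6.6,0],[1,-22.7,-12.5,6.6,0],[1,-22.7,-12.5,6.6,0],[1,-22.7,-12.5,6.6,0],[1,-22.7,-12.5,6.6,0],[1,-22.7,-12.5,6.6,0],[1,-22.7,-12.5,6.6,0]]]'
python3 - <<'E'
from h import *
im,d,k=shot("wrist","w1"); P=cloud(d,k); Z=P[...,2]
print(bot.get_obs()["tool_pos"],"bench",np.nanmedian(Z[abs(Z)<10]))
m=((Z>62)&(Z<85)).astype(np.uint8); n,l,s,c=cv2.connectedComponentsWithStats(m)
for i in range(1,n):
    if s[i,4]<200: continue
    q=P[l==i]; print(c[i],s[i],np.median(q[:,2]),q.min(0),q.max(0)); ct=max(cv2.findContours((l==i).astype(np.uint8),0,2)[0],key=cv2.contourArea); (u,v),r=cv2.minEnclosingCircle(ct); print(u,v,r,ray(u,v,k,72))
E
```

```text
time: 1.1
tool_pos: [342.9, 307.0, 161.3]
tcp_rot: [3.141, 0.001, 2.817]
contact_force: [0.0, -0.0, -0.5]
grip_width: 91.9
finger_force: 0.0
[342.86729625 306.91806468 161.19391353] bench -0.2945216490792575
[386.29530848 171.22589974] [ 353  141   67   62 3112] 69.14277537872103 [331.42389024 407.03664996  62.01384305] [388.81375043 463.94670515  73.88813348]
386.21221923828125 171.03134155273438 33.448612213134766 [358.08799112 434.27659918  72.        ]
[249.25758697 200.06069578] [ 220  171   59   59 2702] 69.05389515279529 [317.23148157 276.44519349  62.02899526] [373.59400233 333.04133436  73.87443358]
249.30917358398438 199.8738250732422 29.74394989013672 [344.094468   305.12493355  72.        ]
[287.56929461 283.95518672] [ 261  272   55   24 1205] 69.1022288389878 [424.94768553 284.65177427  62.11345284] [466.1034235  339.85317307  73.16517844]
288.0 287.0 27.29478645324707 [446.37824651 313.2975401   72.        ]
```

View pics/w1.png

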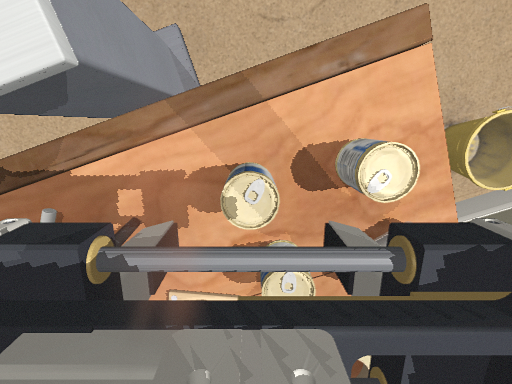

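The target tin's lid is at (249,200), at world (345,305). The neighbours at (386,171) and (288,287) are clear of the fingers. I descend and grip.

```bash
python3 -m crank '[[[1,-0.25,-0.15,4,0],[1,-0.25,-0.15,8,0],[1,-0.25,-0.15,11,0],[1,-0.25,-0.15,12.5,0],[1,-0.25,-0.15,12.5,0],[0,-0.25,-0.15,12.5,0],[0,-0.25,-0.15,12.5,0],[0,-0.25,-0.15,12.5,0],[0,-0.25,-0.15,12.5,0],[0,-0.25,-0.15,12.5,0]]]'
python3 - <<'E'
from h import *
go(507,181,175)
E
```

```text
time: 2.15
tool_pos: [345.6, 304.0, 36.3]
tcp_rot: [3.14, 0.001, 2.815]
contact_force: [-1.1, 0.7, 3.9]
grip_width: 56.9
finger_force: 30.1
at [345.6 304.   36.3] yaw 161.3 t 2.15 w 56.9 F 30.1 j6 -0.69 -> shift [-19.24  -6.45 -13.86] turn 0.0
```

Gripped at 56.9 mm, which matches the tin. I lift and carry it to the ring at (506.5,181). The centroid and the extent midpoint of the ring agree within 1.5 mm.

```bash
python3 -m crank '[[[0,0,0,-5,0],[0,0,0,-9,0],[0,-4.5,-1.5,-9.5,0],[0,-9,-3,-9.5,0],[0,-13,-4.4,-9.5,0],[0,-17,-5.8,-9.5,0],[0,-19.2,-6.45,-9,0],[0,-19.2,-6.45,-8,0],[0,-19.2,-6.45,-7,0],[0,-19.2,-6.45,-7,0]]]'
python3 - <<'E'
from h import *
im,d,k=load("top0"); P=cloud(d,k); Z=P[...,2]
m=(Z>20)&(Z<34)&(np.hypot(P[...,0]-507,P[...,1]-181)<55)
q=P[m]; A=np.c_[2*q[:,:2],np.ones(len(q))]; print(np.linalg.lstsq(A,(q[:,:2]**2).sum(1),rcond=None)[0],len(q))
go(506.5,181,44.5)
im,d,k=shot("wrist","w2")
im,d,k=shot("side","s2"); cv2.imwrite("pics/s2c.png",cv2.resize(im[110:220,190:320],None,fx=4,fy=4)[:,:,::-1])
E
```

```text
time: 3.15
tool_pos: [504.2, 181.3, 103.8]
tcp_rot: [-3.14, -0.004, 2.815]
contact_force: [-0.7, -0.2, -1.4]
grip_width: 56.9
finger_force: 30.0
[ 5.05805773e+02  1.81432334e+02 -2.87254608e+05] 103
at [504.2 181.3 103.8] yaw 161.3 t 3.15 w 56.9 F 30.0 j6 -1.04 -> shift [-0.25  0.06  5.93] turn 0.0
```

View pics/w2.png

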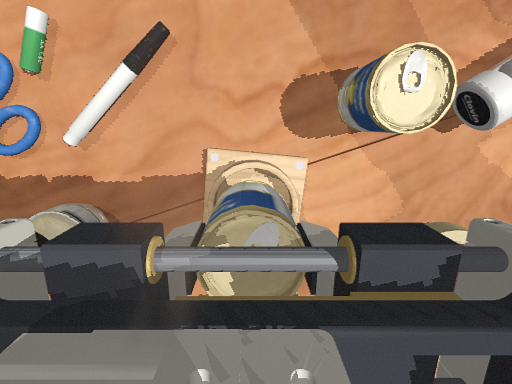

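The tin hangs at (250,225) over the ring board at (256,180), and the fitted ring centre is (505.8,181.4). I lower it and release.

```bash
python3 -m crank '[[[0,0,0,2,0],[0,0,0,4,0],[0,0,0,5,0],[0,0,0,5.6,0],[0,0,0,5.95,0],[0,0,0,5.95,0],[0.95,0,0,5.95,0],[0.95,0,0,5.95,0],[1,0,0,4,0],[1,0,0,0,0]]]'
python3 - <<'E'
from h import *
go(506,181,200)
go(370,-310,200,100)
E
```

```text
time: 4.25
tool_pos: [504.7, 180.6, 104.5]
tcp_rot: [-3.139, -0.005, 2.815]
contact_force: [0.2, 0.9, -0.1]
grip_width: 84.4
finger_force: 0.0
at [504.7 180.6 104.5] yaw 161.3 t 4.25 w 84.4 F 0.0 j6 -1.04 -> shift [-0.06  0.05 -9.56] turn 0.0
at [504.7 180.6 104.5] yaw 161.3 t 4.25 w 84.4 F 0.0 j6 -1.04 -> shift [ -2.95 -50.81  -9.43] turn 61.3
```

Released. Now I measure the flat tin, cradle, rack and jar axes from the first top picture.

```bash
python3 - <<'E'
from h import *
im,d,k=load("top0"); P=cloud(d,k); Z=P[...,2]
for n,c,zr,r,zt in(("flat",(359,-310),(12,40),75,26),("cradle",(464,-425),(6,40),100,25),("rackcheek",(489,-158),(6,60),110,44),("board",(489,-158),(3,14),110,8),("jar",(471,431),(8,60),75,30),("ring",(506,181),(3,16),80,8)):
    m=((Z>zr[0])&(Z<zr[1])&(np.hypot(P[...,0]-c[0],P[...,1]-c[1])<r)); q=P[m][:,:2].astype(np.float32)
    b=cv2.minAreaRect(q); box=cv2.boxPoints(b); e=max((box[1]-box[0],box[2]-box[1]),key=np.linalg.norm)
    print(n,np.round(b[0]),np.round(b[1]),"long axis deg %.1f"%np.degrees(np.arctan2(e[1],e[0])),len(q))
im,d,k=shot("top"); P2=cloud(d,k); Z2=P2[...,2]; m=(Z2>65)&(Z2<90)&(np.hypot(P2[...,0]-506,P2[...,1]-181)<40); print("tin",np.nanmean(P2[m],0),m.sum())
go(400,-310,170,100)
go(400,-310,170,80)
E
```

```text
flat [ 359. -310.] [104.  63.] long axis deg 76.7 417
cradle [ 461. -423.] [159. 181.] long axis deg -80.9 657
rackcheek [ 490. -158.] [203. 196.] long axis deg 34.9 834
board [ 489. -158.] [215. 208.] long axis deg 38.9 934
jar [471. 430.] [44. 98.] long axis deg -76.0 296
ring [504. 179.] [150. 146.] long axis deg 85.2 518
tin [476.39282083 175.94950995  75.9043589 ] 3
at [509.1 181.6 112.5] yaw 161.3 t 4.30 w 87.7 F 0.0 j6 -1.04 -> shift [ -5.49 -50.04  -5.91] turn 61.3
at [509.1 181.6 112.5] yaw 161.3 t 4.30 w 87.7 F 0.0 j6 -1.04 -> shift [ -5.49 -50.04  -5.91] turn 81.3
```

The flat tin measures 104x63 mm with its axis at 76.7°, as it should. I fly over to look at it closely.

```bash
python3 -m crank '[[[1,0,0,-5,0],[1,-0.5,-5,-7,0],[1,-1,-10,-7,0],[1,-1.5,-15,-7,0],[1,-2,-54.2,-7,84.6],[1,-2,-54.2,-7,84.6],[1,-2,-54.2,-7,84.6],[1,-2,-54.2,-7,84.6],[1,-2,-54.2,-7,84.6],[1,-2,-54.2,-7,84.6]]]'
python3 - <<'E'
from h import *
go(352,-339,150,76.7)
E
```

```text
time: 5.3
tool_pos: [380.3, -249.1, 176.5]
tcp_rot: [3.14, 0.002, 1.908]
contact_force: [1.6, -0.5, 0.8]
grip_width: 91.9
finger_force: 0.0
at [ 380.3 -249.1  176.5] yaw 109.3 t 5.30 w 91.9 F 0.0 j6 -1.09 -> shift [-7.53 -5.65  2.66] turn 32.6
```

```bash
python3 -m crank '[[[1,-7,-5,2.6,30],[1,-7,-5,2.6,30],[1,-7,-5,2.6,30],[1,-7,-5,2.6,30],[1,-7,-5,2.6,30],[1,-7,-5,2.6,30],[1,-7,-5,2.6,30],[1,-7,-5,2.6,30],[1,-7,-5,2.6,30],[1,-7,-5,2.6,30]]]'
cat >> h.py <<'E'
def rect(P,m,extra=""):
    n,l,s,c=cv2.connectedComponentsWithStats(m.astype(np.uint8)); i=1+np.argmax(s[1:,4]); q=P[l==i]
    b=cv2.minAreaRect(q[:,:2].astype(np.float32)); box=cv2.boxPoints(b); e=max((box[1]-box[0],box[2]-box[1]),key=np.linalg.norm)
    print(extra,"px",np.round(c[i]),"ctr",np.round(b[0],1),"size",np.round(b[1],1),"axis %.1f"%(np.degrees(np.arctan2(e[1],e[0]))%180),"z %.1f"%np.median(q[:,2]),s[i,4]); return b
E
python3 - <<'E'
from h import *
im,d,k=shot("wrist","w3"); P=cloud(d,k); Z=P[...,2]
rect(P,(Z>20)&(Z<40),"flat")
go(352,-339,150,76.7)
E
```

```text
time: 6.3
tool_pos: [357.7, -329.7, 149.7]
tcp_rot: [3.141, 0.0, 1.392]
contact_force: [0.2, 0.1, 0.2]
grip_width: 91.6
finger_force: 0.0
flat px [251. 169.] ctr [ 362.1 -311.1] size [104.9  63. ] axis 74.4 z 23.1 5460
at [ 357.6 -329.7  149.7] yaw 79.7 t 6.35 w 91.6 F 0.0 j6 -0.72 -> shift [-1.01 -0.39 -0.03] turn 3.0
```

View pics/w3.png

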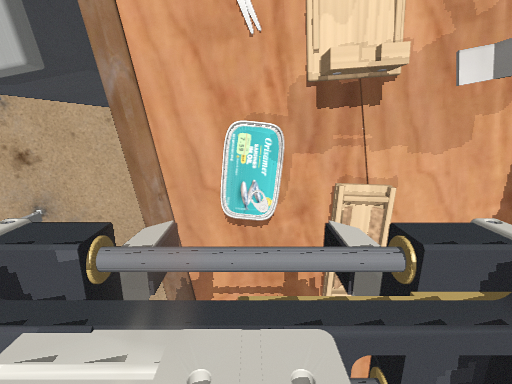

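The tin is at (251,169), world (361.5,-311), with its axis at about 75.5°. The cradle (363,230) is clear of the fingers, and the rack's near end shows at (360,60).

```bash
python3 - <<'E'
from h import *
go(361.3,-311,6.5,75.5)
E
```

```text
at [ 357.6 -329.7  149.7] yaw 79.7 t 6.35 w 91.6 F 0.0 j6 -0.72 -> shift [ 1.91  0.02 14.32] turn 4.2
```

```bash
python3 -m crank '[[[1,1.9,0,4,4.2],[1,1.9,0,8,4.2],[1,1.9,0,12,4.2],[1,1.9,0,13.5,4.2],[1,1.9,0,14.3,4.2],[1,1.9,0,14.3,4.2],[0,1.9,0,14.3,4.2],[0,1.9,0,14.3,4.2],[0,1.9,0,14.3,4.2],[0,1.9,0,14.3,4.2]]]'
python3 - <<'E'
from h import *
go(489,-230,150,85)
im,d,k=load("w3"); P=cloud(d,k); Z=P[...,2]
rect(P,(Z>36)&(Z<60)&(P[...,0]<700)&(P[...,1]<-60),"near cheek")
im,d,k=load("top0"); P=cloud(d,k); Z=P[...,2]
rect(P,(Z>36)&(Z<60)&(P[...,1]<-60)&(P[...,1]>-180)&(abs(P[...,0]-490)<70),"+y cheek")
rect(P,(Z>36)&(Z<60)&(P[...,1]<-180)&(P[...,1]>-280)&(abs(P[...,0]-490)<70),"-y cheek")
rect(P,(Z>3)&(Z<60)&(P[...,1]<-60)&(P[...,1]>-280)&(abs(P[...,0]-490)<70),"rack")
E
```

```text
time: 7.35
tool_pos: [361.2, -311.4, 7.3]
tcp_rot: [3.14, 0.001, 1.318]
contact_force: [0.5, -0.6, -0.6]
grip_width: 64.2
finger_force: 0.0
at [ 361.2 -311.4    7.3] yaw 75.5 t 7.35 w 64.2 F 0.0 j6 -0.62 -> shift [ 11.07  10.35 -14.26] turn -9.5
near cheek px [368.  56.] ctr [ 484.6 -222.7] size [18.5 70.9] axis 173.7 z 44.0 1594
+y cheek px [261. 169.] ctr [497.5 -83. ] size [17.8 69.6] axis 173.3 z 43.7 52
-y cheek px [298. 174.] ctr [ 482.5 -221.7] size [18.5 70.3] axis 173.2 z 44.0 74
rack px [280. 173.] ctr [ 490.1 -166.9] size [201.6 115.8] axis 82.9 z 8.8 1013
```

```bash
python3 -m crank '[[[0,0,0,0,0],[0,0,0,-5,0],[0,0,0,-10,0],[0,3,2,-14.3,-8.2],[0,7,5,-14.3,-8.2],[0,10,8,-14.3,-8.2],[0,12.7,9.4,-14.3,-8.2],[0,12.7,9.4,-14.3,-8.2],[0,12.7,9.4,-14.3,-8.2],[0,12.7,9.4,-14.3,-8.2]]]'
python3 - <<'E'
from h import *
im,d,k=shot("wrist","w4"); P=cloud(d,k); Z=P[...,2]
W=(Z>38)&(Z<52)&(abs(P[...,0]-490)<60)
rect(P,W&(P[...,1]>-130)&(P[...,1]<-50),"+y cheek")
rect(P,W&(P[...,1]<-180)&(P[...,1]>-250),"-y cheek")
go(490,-152,80,83.7)
E
```

```text
time: 8.35
tool_pos: [482.9, -212.1, 149.4]
tcp_rot: [-3.141, -0.0, 1.46]
contact_force: [1.1, 0.0, -1.1]
grip_width: 59.2
finger_force: 29.9
+y cheek px [254.  51.] ctr [500.2 -84. ] size [18.2 70.1] axis 173.8 z 44.0 1126Traceback (most recent call last):
  File "<stdin>", line 5, in <module>
  File "h.py", line 31, in rect
    n,l,s,c=cv2.connectedComponentsWithStats(m.astype(np.uint8)); i=1+np.argmax(s[1:,4]); q=P[l==i]
                                                                      ~~~~~~~~~^^^^^^^^^
    return _wrapfunc(a, 'argmax', axis=axis, out=out, **kwds)
    return bound(*args, **kwds)
ValueError: attempt to get argmax of an empty sequence
```

View pics/w4.png

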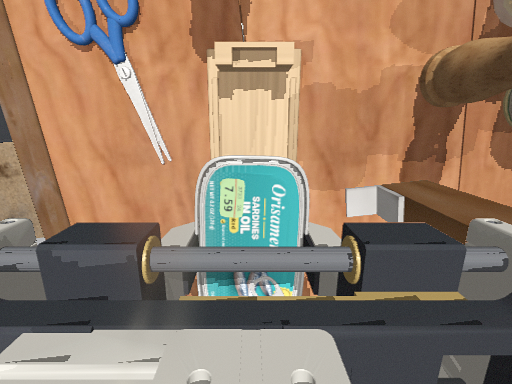

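The tin is held, with the rack beyond it. The wide notch is in the far (+y) cheek at (254,51). The cheek centres give a rack centre of about (491.5,-153) and an axis of 83.6°. I place the tin.

```bash
python3 -m crank '[[[0,3,0.2,0,0],[0,6,0.2,2,0],[0,6,0.2,6,0],[0,6,0.2,9,0],[0,6,0.2,11,0],[0,6,0.2,12.5,0],[0,6,0.2,13.1,0],[0,6,0.2,13.4,0],[0,6,0.2,13.4,0],[0,6,0.2,13.4,0]]]'
python3 - <<'E'
from h import *
go(491.5,-153,15.3,83.6)
print(bot.get_obs()["contact_force"])
E
```

```text
time: 9.4
tool_pos: [492.8, -152.7, 16.5]
tcp_rot: [3.14, 0.0, 1.461]
contact_force: [-0.4, 0.2, -2.0]
grip_width: 59.2
finger_force: 29.9
at [ 492.8 -152.7   16.5] yaw 83.7 t 9.40 w 59.2 F 29.9 j6 -0.34 -> shift [-0.04 -0.12  0.12] turn 0.1
[-0.40763314  0.24804802 -2.03930822]
```

Release, rise, and move towards the cradle.

```bash
python3 -m crank '[[[0,0,-0.1,0.1,0],[0.8,0,-0.1,0.1,0],[1,0,-0.1,0.1,0],[1,0,-0.1,0,0],[1,0,-0.1,-4,0],[1,0,-0.1,-9,0],[1,-3,-0.1,-13,0],[1,-7,-0.1,-13.5,0],[1,-9,-0.1,-13.5,0],[1,-9,-0.1,-13.5,0]]]'
python3 - <<'E'
from h import *
im,d,k=shot("wrist","w5"); P=cloud(d,k); Z=P[...,2]
W=(Z>38)&(Z<52)&(abs(P[...,0]-490)<60)
rect(P,W&(P[...,1]>-130)&(P[...,1]<-50),"+y cheek")
rect(P,(Z>28)&(Z<38)&(P[...,1]<-60)&(P[...,1]>-250)&(abs(P[...,0]-490)<60),"tin")
im,d,k=load("top0"); P=cloud(d,k); Z=P[...,2]; W=(abs(P[...,0]-464)<65)&(abs(P[...,1]+425)<95)
rect(P,W&(Z>10)&(Z<40),"cradle")
go(460,-470,150,80)
E
```

```text
time: 10.4
tool_pos: [481.3, -244.1, 151.3]
tcp_rot: [3.14, 0.001, 1.458]
contact_force: [1.1, 0.8, -0.7]
grip_width: 91.5
finger_force: 0.0
+y cheek px [251.  10.] ctr [500.1 -83.6] size [19.2 69.9] axis 173.9 z 44.0 1366
tin px [250.  94.] ctr [ 492.  -152.1] size [104.7  62.6] axis 81.8 z 31.1 7036
cradle px [348. 180.] ctr [ 464.4 -420.7] size [150.2  63.6] axis 78.2 z 19.0 613
at [ 481.2 -242.4  150.8] yaw 83.6 t 10.45 w 91.6 F 0.0 j6 -0.50 -> shift [-22.85   0.44   0.08] turn 3.6
```

View pics/w5.png

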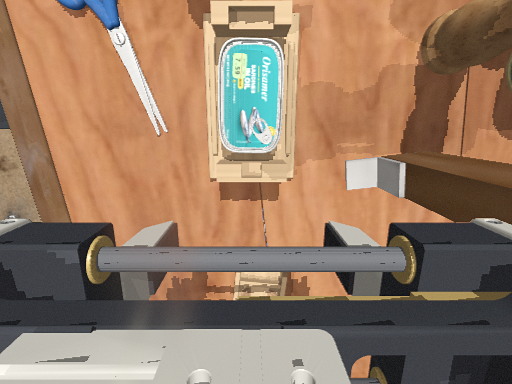

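The tin lies in the rack at (492,-152), axis 81.8°, which is within tolerance. The wide notch is at the top (252,12) and the narrow one at (255,162). Next I need to know which end of the cradle has the wide lug.

```bash
python3 - <<'E'
from h import *
a=load("w5")[0][262:306,215:305]; b=load("w3")[0][175:225,315:405]; im=load("s2")[0] if 0 else bot.capture("side")[0]; c=im[230:294,275:325]
f=lambda x:cv2.resize(x,(400,int(400*x.shape[0]/x.shape[1])),interpolation=cv2.INTER_CUBIC)
A=np.vstack([f(a),f(b)]); C=cv2.resize(c,(390,A.shape[0]),interpolation=cv2.INTER_CUBIC)
cv2.imwrite("pics/lug.png",np.hstack([A,C])[:,:,::-1])
E
```

```text
(no output)
```

View pics/lug.png

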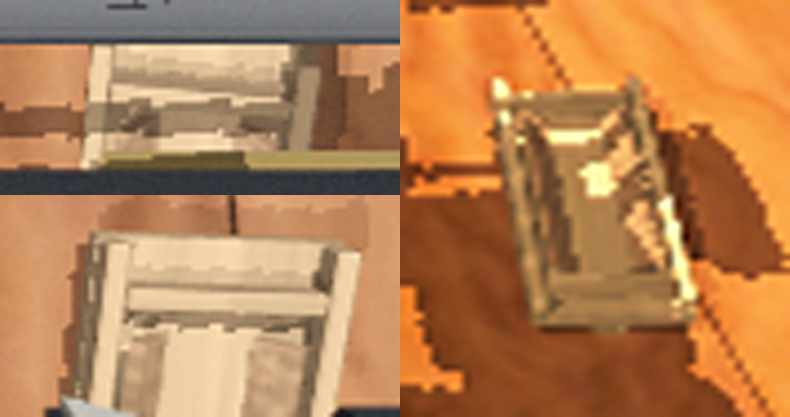

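Both ends look alike from above and the lugs are hidden, so I take an oblique wrist view of the cradle's +y end from the side.

```bash
python3 -m crank '[[[1,2.9,-4,0,89],[1,2.9,-8.5,0,89],[1,2.9,-8.5,0,89],[1,2.9,-8.5,0,89],[1,2.9,-8.5,0,89],[1,2.9,-8.5,3,89],[1,2.9,-8.5,6,89],[1,2.9,-8.5,8,89],[1,2.9,-8.5,9,89],[1,2.9,-8.5,9,89]]]'
python3 - <<'E'
from h import *
im,d,k=shot("wrist","w6"); go(400,-205,60,-6)
cv2.imwrite("pics/w6c.png",cv2.resize(im[0:260,300:512],(640,785))[:,:,::-1][:600])
E
```

```text
time: 11.5
tool_pos: [399.2, -201.3, 59.0]
tcp_rot: [-3.139, 0.003, -0.044]
contact_force: [0.5, 0.3, 0.0]
grip_width: 91.7
finger_force: 0.0
at [ 399.6 -201.7   59.7] yaw -2.9 t 11.55 w 91.7 F 0.0 j6 0.98 -> shift [ 0.05  0.33 -0.03] turn 3.1
```

View pics/w6c.png

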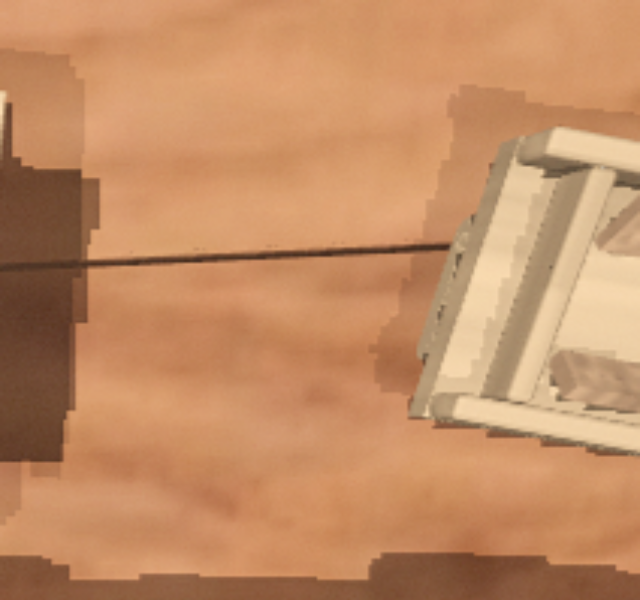

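The visible lug spans (460,220)–(420,355), about half the floor edge (294 px), so the +y end has the wide lug (34/62). Only a small turn is needed. I go above the cradle.

```bash
python3 -m crank '[[[1,0,0,-5,0],[1,0,3,-9,-8],[1,6.6,27.5,-9,-81],[1,6.6,27.5,-9,-81],[1,6.6,27.5,-9,-81],[1,6.6,27.5,-9,-81],[1,6.6,27.5,-9,-81],[1,6.6,27.5,-9,-81],[1,6.6,27.5,-9,-81],[1,6.6,27.5,-9,-81]]]'
python3 -m crank '[[[1,0,0,0,0],[1,0,0,0,0],[1,0,0,0,0],[1,0,0,0,0],[1,0,0,0,0],[1,0,0,0,0],[1,0,0,0,0],[1,0,0,0,0],[1,0,0,0,0],[1,0,0,0,0]]]'
python3 - <<'E'
from h import *
im,d,k=shot("wrist","w7"); P=cloud(d,k); Z=P[...,2]
rect(P,(Z>17)&(Z<40)&(abs(P[...,0]-464)<65)&(abs(P[...,1]+425)<95),"cradle")
rect(P,(Z>10)&(Z<40)&(abs(P[...,0]-464)<65)&(abs(P[...,1]+425)<95),"cradle")
W=(Z>38)&(Z<52)&(abs(P[...,0]-490)<60)
if (W&(P[...,1]<-180)&(P[...,1]>-250)).sum()>50: rect(P,W&(P[...,1]<-180)&(P[...,1]>-250),"-y cheek")
go(464,-421,150,78)
E
```

```text
time: 12.55
tool_pos: [455.9, -480.0, 149.9]
tcp_rot: [-3.141, -0.001, 1.311]
contact_force: [-1.0, -0.2, 0.0]
grip_width: 91.9
finger_force: 0.0
time: 13.55
tool_pos: [455.4, -480.8, 150.6]
tcp_rot: [-3.142, -0.0, 1.301]
contact_force: [0.3, -0.6, 0.4]
grip_width: 91.8
finger_force: 0.0
cradle px [245. 124.] ctr [ 466.9 -422.2] size [150.   62.1] axis 77.9 z 24.8 2592
cradle px [245. 126.] ctr [ 466.9 -422.1] size [150.5  62.1] axis 77.9 z 18.8 8833
at [ 455.3 -480.8  150.6] yaw 74.5 t 13.60 w 91.6 F 0.0 j6 -0.66 -> shift [ 6.   -0.76  0.06] turn -3.5
```

View pics/w7.png

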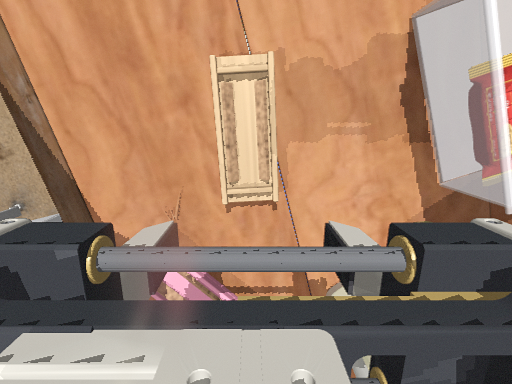

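The cradle is at (245,124), world (466.9,-422.2), 150x62 mm, axis 77.9°. The pink decoy is apart at (195,285). I grasp the cradle by the rails.

```bash
python3 -m crank '[[[1,3,-0.45,3,-3.4],[1,6,-0.45,7,-3.4],[1,6,-0.45,11,-3.4],[1,6,-0.45,13,-3.4],[1,6,-0.45,14,-3.4],[1,6,-0.45,14.5,-3.4],[0,6,-0.45,14.5,-3.4],[0,6,-0.45,14.5,-3.4],[0,6,-0.45,14.5,-3.4],[0,6,-0.45,14.5,-3.4]]]'
python3 - <<'E'
from h import *
go(466.9,-422.2,5,77.9)
im,d,k=load("w5"); P=cloud(d,k); Z=P[...,2]; W=(Z>38)&(Z<52)&(abs(P[...,0]-490)<60)
rect(P,W&(P[...,1]<-180)&(P[...,1]>-250),"-y cheek"); rect(P,W&(P[...,1]>-130)&(P[...,1]<-50),"+y cheek")
E
```

```text
time: 14.6
tool_pos: [467.4, -422.3, 6.7]
tcp_rot: [3.14, 0.001, 1.36]
contact_force: [0.6, -0.1, 0.7]
grip_width: 64.4
finger_force: 0.0
at [ 467.4 -422.3    6.7] yaw 77.9 t 14.60 w 64.4 F 0.0 j6 -0.65 -> shift [-0.   -0.05  0.16] turn 0.0
-y cheek px [251. 173.] ctr [ 484.9 -222.7] size [18. 70.] axis 173.8 z 44.0 1071
+y cheek px [251.  10.] ctr [500.1 -83.6] size [19.2 69.9] axis 173.9 z 44.0 1366
```

```bash
python3 -m crank '[[[0,0,0,0,0],[0,0,0,-3,0],[0,0,0,-7,0],[0,4,-0.5,-10,-2],[0,8.5,-1,-10,-5.9],[0,13,-1.6,-10,-5.9],[0,17.5,-2.1,-10,-5.9],[0,22,-2.7,-10,-5.9],[0,25.5,-3.1,-10,-5.9],[0,26.8,-3.2,-10,-5.9]]]'
python3 -m crank '[[[0,0,0,0.5,0],[0,0,0,0.5,0],[0,0,0,0.5,0],[0,0,0,0.5,0],[0,0,0,0.5,0],[0,0,0,0.5,0],[0,0,0,0.5,0],[0,0,0,0.5,0],[0,0,0,0.5,0],[0,0,0,0.5,0]]]'
python3 - <<'E'
from h import *
go(492.5,-153.2,41.7,83.8)
im,d,k=shot("wrist","w8"); P=cloud(d,k); Z=P[...,2]; go(492.5,-153.2,60,83.8)
h=bot.get_obs()["tool_pos"][2]
rect(P,(Z>h+2)&(Z<h+30)&(abs(P[...,0]-490)<70)&(abs(P[...,1]+153)<120),"held")
W=(Z>38)&(Z<52)&(abs(P[...,0]-490)<60)
rect(P,W&(P[...,1]>-130)&(P[...,1]<-50),"+y cheek")
E
```

```text
time: 15.6
tool_pos: [491.4, -149.8, 105.8]
tcp_rot: [-3.141, -0.001, 1.466]
contact_force: [-0.6, 0.3, -1.1]
grip_width: 61.7
finger_force: 30.0
time: 16.6
tool_pos: [491.9, -153.0, 100.7]
tcp_rot: [3.142, -0.0, 1.463]
contact_force: [-0.5, -1.0, -2.3]
grip_width: 61.4
finger_force: 30.0
at [ 491.9 -153.   100.7] yaw 83.8 t 16.60 w 61.4 F 30.0 j6 -0.34 -> shift [-0.01  0.06  5.9 ] turn 0.0
at [ 491.9 -153.   100.7] yaw 83.8 t 16.65 w 61.4 F 30.0 j6 -0.34 -> shift [-0.02  0.07  4.07] turn 0.0
held px [250. 181.] ctr [ 496.2 -117.3] size [77.7 96.5] axis 174.4 z 113.6 16712
+y cheek px [240. 110.] ctr [492.7 -74.4] size [ 0.9 51.8] axis 173.9 z 44.2 136
```

View pics/w8.png

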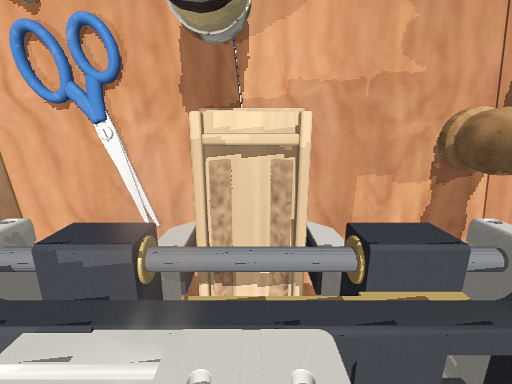

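The cradle is held straight (far end at (250,109)), lined up over the rack. I lower it to just above the notches and check the far edge.

```bash
python3 -m crank '[[[0,0,0.05,1.5,0],[0,0,0.05,3,0],[0,0,0.05,4,0],[0,0,0.05,4.6,0],[0,0,0.05,4.8,0],[0,0,0.05,4.8,0],[0,0,0.05,4.8,0],[0,0,0.05,4.8,0],[0,0,0.05,4.8,0],[0,0,0.05,4.8,0]]]'
python3 - <<'E'
from h import *
im,d,k=shot("wrist","w9"); P=cloud(d,k)
o=bot.get_obs(); go(492.5,-153.2,41.7,83.8)
a=np.radians(83.8); u=np.array([np.cos(a),np.sin(a)]); v=np.array([np.sin(a),-np.cos(a)])
Q=P[...,:2]-np.array([492.5,-153.2]); Y=Q@u; X=Q@v; Z=P[...,2]
m=(Z>o["tool_pos"][2]+4)&(Z<o["tool_pos"][2]+30)&(abs(X)<40)&(Y>20)&(Y<90)
print("held end Y",np.nanmax(Y[m]),np.percentile(Y[m],99.5),"X",np.percentile(X[m],[.5,99.5]),"z",np.percentile(Z[m],[2,98]))
m=(Z>40)&(Z<47)&(abs(X)<45)&(Y>65)&(Y<90); print("cheek Y",np.percentile(Y[m],[1,99]),"X",np.percentile(X[m],[1,99]),m.sum())
E
```

```text
time: 17.65
tool_pos: [492.4, -153.1, 52.9]
tcp_rot: [3.141, 0.0, 1.463]
contact_force: [-0.3, 0.8, -1.7]
grip_width: 61.6
finger_force: 30.0
at [ 492.4 -153.1   52.9] yaw 83.8 t 17.70 w 61.9 F 30.0 j6 -0.34 -> shift [-0.01  0.01  1.12] turn 0.0
held end Y 75.08968994320368 74.50914509986073 X [-30.15855652  30.7231794 ] z [60.48060017 72.48642986]
cheek Y [75.69537005 78.66451648] X [-33.83415817  34.35457362] 663
```

The cradle end is at 75 and the cheek at 79, with X centred within 0.3 mm, so it is aligned. I seat it.

```bash
python3 -m crank '[[[0,0,0,0.3,0],[0,0,0,0.5,0],[0,0,0,0.7,0],[0,0,0,0.9,0],[0,0,0,1.05,0],[0,0,0,1.15,0],[0,0,0,1.15,0],[0,0,0,1.15,0],[0,0,0,1.15,0],[0,0,0,1.15,0]]]'
python3 - <<'E'
from h import *
go(492.5,-153.2,41.7,83.8)
E
```

```text
time: 18.7
tool_pos: [492.3, -153.1, 41.5]
tcp_rot: [-3.142, -0.0, 1.463]
contact_force: [-3.1, 1.5, 5.2]
grip_width: 61.8
finger_force: 30.0
at [ 492.3 -153.1   41.5] yaw 83.8 t 18.70 w 61.8 F 30.0 j6 -0.34 -> shift [-0.01  0.03 -0.02] turn 0.0
```

Reached seat height with light contact (5 N). I release, rise and check.

```bash
python3 -m crank '[[[0.5,0,0,1.15,0],[1,0,0,1.15,0],[1,0,0,1.15,0],[1,0,0,1,0],[1,0,0,-2,0],[1,0,0,-7,0],[1,-4,0,-12,0],[1,-8,0,-12,0],[1,-8,0,-12,0],[1,-8,0,-12,0]]]'
python3 - <<'E'
from h import *
bot.capture("wrist");im,d,k=shot("wrist","w10"); P=cloud(d,k); Z=P[...,2]
a=np.radians(83.8); u=np.array([np.cos(a),np.sin(a)]); v=np.array([np.sin(a),-np.cos(a)])
Q=P[...,:2]-np.array([492.5,-153.2]); Y=Q@u; X=Q@v
b=rect(P,(Z>47)&(Z<70)&(abs(X)<45)&(abs(Y)<90),"cradle")
for nm,m in(("rail L +",(X<-26)&(X>-31)&(Y>40)&(Y<70)),("rail L -",(X<-26)&(X>-31)&(Y<-30)&(Y>-70)),("rail R +",(X>26)&(X<31)&(Y>40)&(Y<70)),("rail R -",(X>26)&(X<31)&(Y<-30)&(Y>-70))):
    z=Z[m&(Z>47)&(Z<70)]; print(nm,np.median(z) if len(z) else None,len(z))
go(471,431,170,104)
E
```

```text
time: 19.7
tool_pos: [483.4, -233.4, 161.1]
tcp_rot: [3.141, -0.0, 1.461]
contact_force: [-0.6, -0.1, -0.3]
grip_width: 91.6
finger_force: 0.0
cradle px [251. 103.] ctr [ 492.5 -152.9] size [150.2  62.2] axis 84.0 z 54.1 11256
rail L + 60.02543632569257 219
rail L - 60.035558649111294 201
rail R + 60.07889521871175 204
rail R - 59.98817410961692 213
at [ 483.3 -231.7  160.3] yaw 83.8 t 19.80 w 91.9 F 0.0 j6 -0.48 -> shift [65.75 -8.35 -0.87] turn -20.2
```

View pics/w10.png

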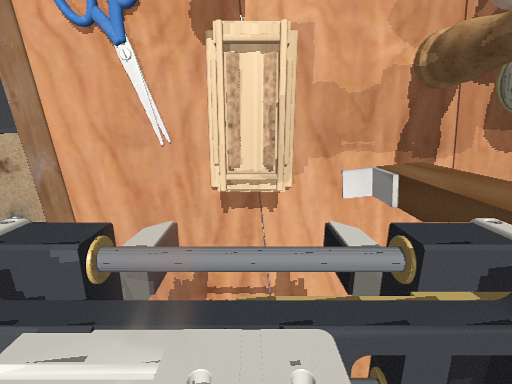

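The cradle sits level: all rails at z=60.0, centre (492.5,-152.9), axis 84.0°, in both notches at (250,35) and (250,185). Next the spice jar.

```bash
python3 -m crank '[[[1,3,0,0,0],[1,63,-7.35,1,-20],[1,63,-7.35,1,-20],[1,63,-7.35,1,-20],[1,63,-7.35,1,-20],[1,63,-7.35,1,-20],[1,63,-7.35,1,-20],[1,63,-7.35,1,-20],[1,63,-7.35,1,-20],[1,63,-7.35,1,-20]]]'
python3 - <<'E'
from h import *
go(478,402,150,104)
E
```

```text
time: 20.8
tool_pos: [478.9, 250.2, 153.0]
tcp_rot: [-3.14, -0.0, 1.814]
contact_force: [0.9, 0.1, -1.1]
grip_width: 91.7
finger_force: 0.0
at [478.9 250.2 153. ] yaw 103.9 t 20.80 w 91.7 F 0.0 j6 0.10 -> shift [14.76  3.57  0.3 ] turn -0.1
```

```bash
python3 -m crank '[[[1,5,1.2,0.3,0],[1,10,2.4,0.3,0],[1,14.5,3.5,0.3,0],[1,14.5,3.5,0.3,0],[1,14.5,3.5,0.3,0],[1,14.5,3.5,0.3,0],[1,14.5,3.5,0.3,0],[1,14.5,3.5,0.3,0],[1,14.5,3.5,0.3,0],[1,14.5,3.5,0.3,0]]]'
python3 - <<'E'
from h import *
im,d,k=shot("wrist","w11"); P=cloud(d,k); Z=P[...,2]
N=(abs(P[...,0]-471)<60)&(abs(P[...,1]-431)<70)&(np.hypot(P[...,0]-447,P[...,1]-313)>40)
for lo in(8,20,30): rect(P,N&(Z>lo)&(Z<60),"jar>%d"%lo)
go(471,431,13.5,104)
E
```

```text
time: 21.8
tool_pos: [480.2, 395.8, 151.0]
tcp_rot: [3.141, -0.0, 1.811]
contact_force: [0.1, -0.7, -0.3]
grip_width: 91.8
finger_force: 0.0
jar>8 px [254. 155.] ctr [474.5 431.4] size [44.6 97.7] axis 105.1 z 40.3 3944
jar>20 px [254. 155.] ctr [474.5 431.4] size [44.6 97.7] axis 105.1 z 40.3 3933
jar>30 px [254. 155.] ctr [474.4 431.3] size [41.2 97.7] axis 105.1 z 40.6 3707
at [480.2 395.9 151. ] yaw 103.8 t 21.85 w 91.8 F 0.0 j6 0.33 -> shift [ 3.63 -0.06 13.75] turn -0.2
```

View pics/w11.png

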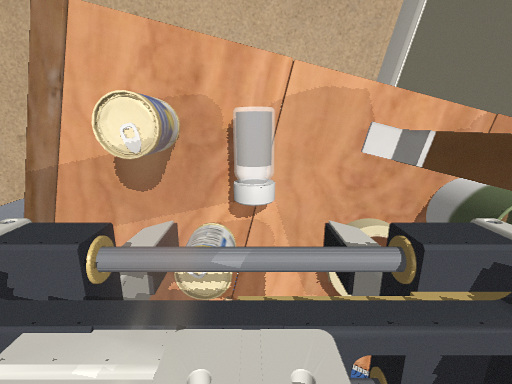

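The jar is at (254,155), world (474.3,431.4), 98x44.6 mm, axis 105°. The gripper body would overhang the tin at (130,125), so I hold TCP at 15 mm to keep about 8 mm clearance. I grasp.

```bash
python3 -m crank '[[[1,3.6,0.3,4,-1.2],[1,3.6,0.3,8,-1.2],[1,3.6,0.3,11,-1.2],[1,3.6,0.3,12.7,-1.2],[1,3.6,0.3,13.4,-1.2],[1,3.6,0.3,13.6,-1.2],[0,3.6,0.3,13.6,-1.2],[0,3.6,0.3,13.6,-1.2],[0,3.6,0.3,13.6,-1.2],[0,3.6,0.3,13.6,-1.2]]]'
python3 -m crank '[[[0,0,0,0,0],[0,0,0,0,0],[0,0,0,0,0],[0,0,0,0,0],[0,0,0,-1,0],[0,0,0,-3,0],[0,0,0,-7,0],[0,0,0,-11,0],[0,0,0,-13,0],[0,0,0,-13,0]]]'
python3 - <<'E'
from h import *
go(492.5,-152.9,150,84)
E
```

```text
time: 22.85
tool_pos: [474.7, 432.2, 15.7]
tcp_rot: [3.14, -0.001, 1.833]
contact_force: [0.4, 0.2, 0.1]
grip_width: 64.5
finger_force: 0.0
time: 23.85
tool_pos: [475.8, 433.1, 149.2]
tcp_rot: [3.134, -0.003, 1.833]
contact_force: [1.3, 0.1, -0.9]
grip_width: 42.4
finger_force: 30.0
at [475.8 433.1 149.2] yaw 105.0 t 23.85 w 42.4 F 30.0 j6 0.36 -> shift [-57.03 -13.58  -0.34] turn 21.0
```

Held at 42.4 mm. I carry it to the cradle.

```bash
python3 -m crank '[[[0,-3,-0.7,0,0],[0,-57,-13.6,0,21],[0,-57,-13.6,0,21],[0,-57,-13.6,0,21],[0,-57,-13.6,0,21],[0,-57,-13.6,0,21],[0,-57,-13.6,0,21],[0,-57,-13.6,0,21],[0,-57,-13.6,0,21],[0,-57,-13.6,0,21]]]'
python3 - <<'E'
from h import *
go(492.5,-153.2,120,84)
E
```

```text
time: 24.85
tool_pos: [486.5, -50.4, 143.5]
tcp_rot: [-3.139, -0.001, 1.466]
contact_force: [0.1, -0.0, -0.3]
grip_width: 42.3
finger_force: 30.0
at [486.5 -50.4 143.5] yaw 84.0 t 24.85 w 42.3 F 30.0 j6 -0.16 -> shift [-10.16   1.67   2.35] turn 0.0
```

```bash
python3 -m crank '[[[0,-4,0.7,0,0],[0,-8,1.4,1,0],[0,-10,1.6,2.3,0],[0,-10,1.6,2.3,0],[0,-10,1.6,2.3,0],[0,-10,1.6,2.3,0],[0,-10,1.6,2.3,0],[0,-10,1.6,2.3,0],[0,-10,1.6,2.3,0],[0,-10,1.6,2.3,0]]]'
python3 - <<'E'
from h import *
go(492.5,-153.2,66,84)
E
```

```text
time: 25.85
tool_pos: [493.4, -149.5, 122.0]
tcp_rot: [3.141, 0.0, 1.467]
contact_force: [-0.4, 0.0, -0.9]
grip_width: 42.4
finger_force: 30.0
at [ 493.4 -149.5  122. ] yaw 84.1 t 25.85 w 42.4 F 30.0 j6 -0.34 -> shift [-0.38 -0.05  5.6 ] turn 0.1
```

```bash
python3 -m crank '[[[0,-0.4,-0.05,2,0],[0,-0.4,-0.05,3.5,0],[0,-0.4,-0.05,4.5,0],[0,-0.4,-0.05,5,0],[0,-0.4,-0.05,5.2,0],[0,-0.4,-0.05,5.4,0],[0,-0.4,-0.05,5.55,0],[0,-0.4,-0.05,5.6,0],[0,-0.4,-0.05,5.6,0],[0,-0.4,-0.05,5.6,0]]]'
python3 - <<'E'
from h import *
im,d,k=shot("wrist","w12"); P=cloud(d,k); Z=P[...,2]
a=np.radians(84); u=np.array([np.cos(a),np.sin(a)]); v=np.array([np.sin(a),-np.cos(a)])
Q=P[...,:2]-np.array([492.5,-152.9]); Y=Q@u; X=Q@v
m=(Z>66)&(Z<105)&(abs(X)<24)&(Y>15)&(Y<75); print("end Y",np.percentile(Y[m],[1,99]),"X",np.percentile(X[m],[1,99]),"z",np.percentile(Z[m],[50,98]))
go(492.5,-153.2,65.5,84)
E
```

```text
time: 26.85
tool_pos: [492.5, -153.8, 66.0]
tcp_rot: [3.141, 0.0, 1.466]
contact_force: [-0.5, -0.6, -1.3]
grip_width: 42.2
finger_force: 30.0
end Y [15.34803659 47.41363294] X [-19.34511293  20.96771587] z [91.39755535 94.84034341]
at [ 492.4 -153.8   65.9] yaw 84.0 t 26.90 w 42.4 F 30.0 j6 -0.35 -> shift [ 0.06 -0.    0.04] turn 0.0
```

The jar end is at Y≈48 and its top at z≈94, as expected in the bed. I release and rise.

```bash
python3 -m crank '[[[0,0,0,0.05,0],[0.6,0,0,0.05,0],[0.7,0,0,0.05,0],[0.8,0,0,0,0],[0.9,0,0,-1,0],[1,0,0,-4,0],[1,0,0,-8,0],[1,-4,0,-12,0],[1,-8,0,-12,0],[1,-8,0,-12,0]]]'
python3 -m crank '[[[1,0,0,0,0],[1,0,0,0,0],[1,0,0,0,0],[1,0,0,0,0],[1,0,0,0,0],[1,0,0,0,0],[1,0,0,0,0],[1,0,0,0,0],[1,0,0,0,0],[1,0,0,0,0]]]'
python3 - <<'E'
from h import *
im,d,k=shot("wrist","w13"); P=cloud(d,k); Z=P[...,2]
N=(abs(P[...,0]-492)<60)&(abs(P[...,1]+153)<95)
rect(P,N&(Z>75)&(Z<110),"jar"); rect(P,N&(Z>50)&(Z<64),"cradle")
print("jar top",np.percentile(Z[N&(Z>75)&(Z<110)],98))
im,d,k=shot("top"); P=cloud(d,k); Z=P[...,2]
for n,c,lo,hi in(("round",(506,181),65,95),("mustard",(477,11),80,100)):
    m=(Z>lo)&(Z<hi)&(np.hypot(P[...,0]-c[0],P[...,1]-c[1])<45); print(n,m.sum(),np.round(np.nanmean(P[m],0),1),"zmed",np.median(Z[m]))
print(bot.get_obs()["contact_force"])
E
```

```text
time: 27.9
tool_pos: [484.4, -238.2, 188.4]
tcp_rot: [3.137, 0.004, 1.463]
contact_force: [0.9, 1.0, 0.3]
grip_width: 91.5
finger_force: 0.0
time: 28.9
tool_pos: [484.0, -233.3, 185.8]
tcp_rot: [3.142, -0.0, 1.466]
contact_force: [-0.6, 0.3, 0.2]
grip_width: 91.5
finger_force: 0.0
jar px [250. 108.] ctr [ 492.6 -154.3] size [97.4 43.5] axis 83.5 z 90.6 4955
cradle px [251. 101.] ctr [ 492.6 -153. ] size [149.5  62.1] axis 84.0 z 59.5 3741
jar top 94.34041051997022
round 189 [503.1 180.8  76.3] zmed 76.77298226440166
mustard 191 [476.5   9.6  89.4] zmed 89.91458392997151
[-0.25110741  0.53827497  0.0674649 ]
```

All measurements fit: jar in the bed, cradle level, round tin on the ring's board, mustard jar unmoved. I hand in.

```bash
python3 -c "
from plant import bot
print(bot.close_job())"
```

```text
the job is handed in; nothing more can be done
None
```

I handed the job in at about 29 s of the 106 s allowed, with the flat tin, cradle, spice jar and round tin all in their holders and the small glass jar left standing; my last measurements fit the limits, but the hand-in call returned no verdict.

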